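# Shed static, then seat three specimen stubs in order

## Task

Before the carousel goes into the microscope, first touch the brass earthing dome lightly with the fingertips to shed static, then gently press three specimen stubs fully home, each straight down with the fingertips, in this order: the large round disc, the square block, the small round one. Do not pull any stub up; leave the oblong stub standing proud because its glue is still curing, leave the joystick and the other things on the bench alone, and finish with the fingers clear.

Things in the scene. Friction and masses are not known exactly. Their poses are not given: they have to be found in the camera images.
- carousel: Round dark steel specimen carousel fixed to the bench, diameter 170 mm, flat top 38 mm above the bench, with a black round post (diameter 16 mm, 10 mm high) at its centre and four stubs in sockets on a circle of radius 47.5 mm, a quarter turn apart; which stub is in which socket varies. Origin: on its axis at bench level; z up.
- disc_stub: The large round one: a flat disc of diameter 32 mm, 10 mm thick. A stub standing 8 to 12 mm proud of the carousel on a 7 mm pin; slides straight down under about 4 N (more if fast), stays where left, firm stop when home. Origin: centre of the head's underside (38 mm above the bench when fully home); z up. The head's flat top is 10 mm above the origin.
- square_stub: The square one: a 24 x 24 mm block, 20 mm high with its foot. A stub standing 8 to 12 mm proud of the carousel on a 7 mm pin; slides straight down under about 4 N (more if fast), stays where left, firm stop when home. Origin: centre of the head's underside (38 mm above the bench when fully home); z up. The head's flat top is 20 mm above the origin.
- small_stub: The small round one: a cylinder of diameter 16 mm, 16 mm high. A stub standing 8 to 12 mm proud of the carousel on a 7 mm pin; slides straight down under about 4 N (more if fast), stays where left, firm stop when home. Origin: centre of the head's underside (38 mm above the bench when fully home); z up. The head's flat top is 16 mm above the origin.
- oblong_stub: The oblong one, to be left standing proud: a bar 36 x 12 mm, 14 mm high with its foot. A stub standing 8 to 12 mm proud of the carousel on a 7 mm pin; slides straight down under about 4 N (more if fast), stays where left, firm stop when home. Origin: centre of the head's underside (38 mm above the bench when fully home); z up. The head's flat top is 14 mm above the origin.
- earth_dome: The earthing point: a brass dome of diameter 28 mm on top of a grey housing (80 x 80 x 40 mm) fixed to the bench to the left or right of the carousel. It is sprung, straight down: about 1 N starts it, about 5.5 N takes it to its stop at 5 mm. Origin on its axis, 42 mm above the bench when untouched; its top is 12.5 mm above the origin; z up.
- joystick_box: Stage joystick on the other side of the carousel: a like grey housing (80 x 80 x 40 mm) fixed to the bench, with a black ball of diameter 20 mm on a stalk, 90 mm high in all. Origin: centre of its underside.
- cube: Loose polished steel sample cube, 22 mm, standing on the bench beside the carousel; origin at the centre of its underside.
- spare_stub: Loose spare aluminium stub lying head down on the bench beside the carousel: head diameter 24 mm, 5 mm thick, pin pointing up to 23 mm; origin at the centre of its underside.
- tweezers: Loose steel tweezers, 140 mm long along their x, 6 mm high, on the bench beside the carousel; origin on the underside, near the middle.
- jar: Loose closed jar, diameter 52 mm, 60 mm high, on the bench on the robot's side of the joystick; origin at the centre of its underside.
- puck: Loose black resin mount, a cylinder of diameter 32 mm and height 20 mm, on the bench beside the carousel; origin at the centre of its underside.
- pencil: Loose pencil, about 140 mm long along its x, 8 mm thick, on the bench on the robot's side of the earthing point's housing; origin on the underside at mid length.
Mind the look-alikes: they are no part of the job. What is shaped like the part that bears earth_dome but blue or purple is not meant.

How it is judged (in metres and radians):
On the way, in this order (a step that is already met when the one before it is completed fails the run):
1. the earthing dome is touched (contact force between the fingers and earth_dome above 0.3 N), for 0.06 s.
2. the large round stub is fully home (z of disc_stub in the frame of carousel below 0.0398 m), for 0.1 s.
3. the square stub is fully home (z of square_stub in the frame of carousel below 0.0398 m), for 0.1 s.
4. the small round stub is fully home (z of small_stub in the frame of carousel below 0.0398 m), for 0.1 s.
At the end, for the whole second after the job is handed in: The disc, square and small round stubs are fully home (head underside within 1.8 mm of the carousel's top), the oblong stub has not moved (2.5 mm), and the loose things are where they were (15 mm) (z of each of disc_stub, square_stub, small_stub in the frame of carousel below 0.0398 m and z of oblong_stub in the frame of carousel above 0.043 m and distance of oblong_stub from where it was at the start of the episode below 0.0025 m and distance of each of cube, spare_stub, tweezers, jar, puck, pencil from where it was at the start of the episode below 0.015 m); the robot touches nothing.
It fails at once if the fingers press the earthing dome or a stub with more than 30 N (contact force between the fingers and earth_dome above 30 N or contact force between the fingers and disc_stub above 30 N or contact force between the fingers and square_stub above 30 N or contact force between the fingers and small_stub above 30 N).
It fails at once if a stub is pulled up, more than 4 mm above the highest start (z of any of disc_stub, square_stub, small_stub in the frame of carousel above 0.054 m).
It fails at once if the oblong stub is moved by more than 2.5 mm (distance of oblong_stub from where it was at the start of the episode above 0.0025 m).
It fails at once if the joystick is struck or leaned on (over 3 N) (contact force between any of the fingers, the arm and joystick_box above 3 N).
It fails at once if a loose thing on the bench is moved or lifted by more than 15 mm (distance of any of cube, spare_stub, tweezers, jar, puck, pencil from where it was at the start of the episode above 0.015 m).
It also fails if it takes over 58 s, if anything falls off the work surface, if the arm or the gripper's body presses on something with over 40 N, if the wrist force passes 120 N, or if a joint passes its speed limit or range.

## Robot

A 6-joint arm with a two-finger parallel gripper is mounted at the origin on the work surface. World frame = base frame: x ahead of the robot, y to its left, z up, the work surface at z = 0. Lengths are in mm, angles in rad, forces in N, time in s.
With the tool pointing down it reaches from about 300 to 1000 mm from the base axis. Payload 5.1 kg.
Tool frame: the origin (TCP) lies between the finger pads; the fingertips stand 11 mm ahead of it and the grasp point (between the pads) lies 8 mm behind it; z points along the fingers, y is the line along which they close (so a half turn about z gives the same grasp; the last joint's range is limited). The gripper opens to 95 mm and grips with 3 to 60 N. Pads are 20 mm wide; open, the fingers measure 119 mm over their backs; the gripper's body (75 mm by 180 mm) begins 59 mm behind the grasp point.
Start: joints at [1.108, 0.124, 1.65, -0, 1.367, -0.083], TCP at [240.997, 603.66, 225.656] pointing down, gripper open.
Joint ranges: [-2.61, 2.61], [-1.02, 2.33], [0.03, 2.71], [-1.35, 4.49], [0.32, 2.68], [-2.91, 2.91]. Speed limits (rad/s): [2.57, 2.57, 3.14, 3.14, 3.14, 3.14].

## Interface

Orientations are given as [roll, pitch, yaw] about the fixed x, y, z axes, in that order (R = Rz(yaw) Ry(pitch) Rx(roll)).
In Python, from station import sense, get_image, camera_params, workorder, boxes_of, silhouettes gives the robot as it stands.
- The arm moves only by the tool drive_tool, never from a script. Its argument "targets" is a list of rows, each an object with "dp": the shift along the tool's x, y, z in m, a list of three; "rot": the turn, a rotation vector about the tool's x, y, z in degrees, a list of three; "gripper": the opening, from -1 (shut) to 1 (fully open), so that 0 is half open. In form: [{"dp": [dx, dy, dz], "rot": [ax, ay, az], "gripper": gripper}, ...]. A call has 1 to 20 rows; each row shifts and turns the commanded pose from where the row before left it, along the tool's axes as they then stand; what a row does not reach is not made up. A row lasts 1/12 s, in which the tool goes at most 41.7 mm and 7.16 degrees, less where a joint would pass 70% of its speed; a pose out of reach is approached as far as the arm can. A call with a gripper value outside its range is refused whole. The fingers move at their own pace and stop on an object; "squeeze" is the grip in N (left out, the last holds). Time passes only in rows, so rows that do not move let the fingers close. It gives the time, the measured TCP pose, the force, the opening and the grip force at its end, in the units of the state.
- sense(): the state, without advancing time (a new reading comes with each control period).
- get_image(name): name is "side" or "top"; returns the picture (384x512x3 uint8, red, green, blue); there is no depth.
- camera_params(name): a dict with "fx", "fy", "cx", "cy" (pixels), "k1" (the pictures are not rectified: a ray, as slopes to the right and down, at radius r is drawn at 1 + k1 r^2 times it, then the intrinsics apply), "world_to_cam" (4x4, takes a point from world to camera coordinates). Camera axes: x right, y down, z forward; pixel columns grow to the right and rows downward; lengths in mm; the calibration is good to about 2 mm. A picture is of the moment at which its call begins. camera_params takes no time and is no camera call.
- workorder.finish_job(): hands the job in; it is judged then, once.
Trained networks look in the newest picture that a camera, given by its name, has taken for a name from the list of things; names that differ only in an ending like _2 or _b are one class to them, and where a whole thing is asked for, a point or a joint stands for the part that bears it (a point fixed in the world has none). Each returns a list of dicts, best first, with "score" (0 to 1); they miss things now and then, are a little off and sometimes report something else, mostly with a low value. They report only what shows in the picture. A call takes as long as a camera call. They do not tell look-alikes from the thing itself.
- boxes_of(camera, label): "rect" ([left, top, right, bottom] in pixels, round what is visible of it).
- silhouettes(camera, label): "mask" (384x512 bool, what is visible of it) and "rect" ([left, top, right, bottom] in pixels, round what is visible of it).
The state is a dict: "t": time; "q": joint angles; "dq": joint speeds; "tau": joint torques, N m; "eef_pos": TCP position; "tcp_rot": TCP orientation; "ft_force": force on the tool from outside, world axes, zero at the start; "ft_torque": the same for the moment, N m; "opening": finger opening in mm; "finger_force": force on a finger pad.
Only numpy, scipy, OpenCV 4.12 (cv2) and the standard library are available. Lean on these libraries where they do the work, as an engineer would, in place of code of your own. Each camera call takes 0.05 s, during which the arm holds its last target. There are 200 camera calls.

## Working session

There is one attempt and no reset: what is moved stays moved. The work goes in short steps, Python scripts to look and compute and a tool call to move; the robot and the scene stay as the last step left them, time stands still between calls to the robot, and variables do not carry over. Pictures are saved under pics/ and viewed, at most 10 in all, crops included, and the job is handed in when it is done.

Besides the shell and the picture viewer there is one more tool, called after "Request:" as name(argument=value, ...) on one line, values as JSON. drive_tool: Moves the arm, as the interface text tells. Its arguments: {"type":"object","properties":{"targets":{"type":"array"},"squeeze":{"type":"number"}},"required":["targets"]}

```bash
mkdir -p pics; ls
cat > h.py <<'E'
import numpy as np,cv2
from station import *
def cam(n):
    p=camera_params(n);return p,np.array(p["world_to_cam"],float)
def proj(n,P):
    p,T=cam(n);c=T[:3,:3]@np.asarray(P,float)+T[:3,3];s=c[:2]/c[2];s=s*(1+p["k1"]*(s@s))
    return np.array([p["fx"]*s[0]+p["cx"],p["fy"]*s[1]+p["cy"]])
def ray(n,uv):
    p,T=cam(n);d=np.array([(uv[0]-p["cx"])/p["fx"],(uv[1]-p["cy"])/p["fy"]]);s=d.copy()
    for _ in range(20): s=d/(1+p["k1"]*(s@s))
    R=T[:3,:3];return -R.T@T[:3,3],R.T@np.array([s[0],s[1],1])
def atz(n,uv,z):
    o,d=ray(n,uv);return o+d*(z-o[2])/d[2]
def tri(a,b):
    A=np.zeros((3,3));v=np.zeros(3)
    for n,uv in(("top",a),("side",b)):
        o,d=ray(n,uv);d=d/np.linalg.norm(d);M=np.eye(3)-np.outer(d,d);A+=M;v+=M@o
    return np.linalg.solve(A,v)
E
python3 - <<'E'
from h import *
np.set_printoptions(precision=1,suppress=True)
for n in("top","side"):
    im=get_image(n);cv2.imwrite(f"pics/{n}0.png",cv2.resize(im[:,:,::-1],(800,600)))
    p,T=cam(n);print(n,p["fx"],-T[:3,:3].T@T[:3,3],T[2,:3])
    for l in["carousel","disc_stub","square_stub","small_stub","oblong_stub","earth_dome","joystick_box"]:
        print(l,[(np.round(b["rect"],1).tolist(),round(float(b["score"]),2)) for b in boxes_of(n,l)][:4])
print(sense())
E
```

```text
pics
top 463.8465556702025 [ 420.9   88.8 1493. ] [ 0.1 -0.  -1. ]
carousel [([258.0, 158.0, 311.5, 211.0], 0.77)]
disc_stub [([295.3, 174.3, 304.9, 180.4], 0.6)]
square_stub [([287.3, 193.9, 296.9, 198.2], 0.51)]
small_stub []
oblong_stub [([268.6, 182.5, 274.7, 195.4], 0.59)]
earth_dome [([207.3, 223.4, 214.8, 230.0], 0.55), ([196.2, 168.8, 204.8, 173.6], 0.44)]
joystick_box [([356.2, 182.0, 382.1, 204.7], 0.92)]
side 389.6485602937255 [  81.7 -569.8  526.5] [ 0.5  0.7 -0.5]
carousel [([238.8, 199.6, 316.0, 248.9], 0.77), ([220.7, 242.1, 275.3, 270.9], 0.62)]
disc_stub [([285.6, 215.2, 298.3, 228.3], 0.71)]
square_stub [([257.3, 215.6, 266.9, 228.9], 0.42)]
small_stub [([281.8, 197.7, 285.7, 209.2], 0.48), ([306.8, 243.0, 320.6, 257.9], 0.46)]
oblong_stub [([249.9, 200.0, 265.9, 214.0], 0.41)]
earth_dome [([170.3, 185.1, 184.1, 191.9], 0.66)]
joystick_box [([319.8, 271.8, 384.1, 337.7], 0.7), ([281.7, 194.2, 289.6, 211.4], 0.63)]
{'t': 0.8, 'q': array([ 1.1,  0.1,  1.7,  0. ,  1.4, -0.1]), 'dq': array([ 0.,  0.,  0.,  0., -0.,  0.]), 'tau': array([ -0. , -41.8, -36. ,   0.1,   0. ,  -0. ]), 'eef_pos': array([241. , 603.7, 225.7]), 'tcp_rot': array([ 3.1, -0. ,  2.8]), 'ft_force': array([-0.1, -1.1, -0.4]), 'ft_torque': array([-0., -0., -0.]), 'finger_force': 0.0, 'opening': 95.15608753774897}
```

Run:
```python
import cv2
a=cv2.imread("pics/top0.png");b=cv2.imread("pics/side0.png")
s=800/512
def crop(im,l,t,r,bo,f,n):
    im=im[int(t*s):int(bo*s),int(l*s):int(r*s)];cv2.imwrite(n,cv2.resize(im,None,fx=f,fy=f,interpolation=cv2.INTER_CUBIC))
crop(a,175,140,395,265,2.3,"pics/topc.png");crop(b,150,165,390,345,2.1,"pics/sidec.png")
```

```text
(no output)
```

View pics/topc.png

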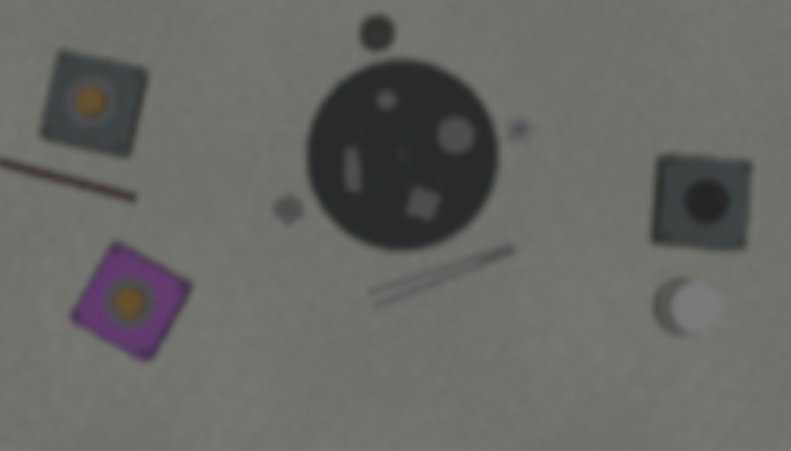

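View pics/sidec.png

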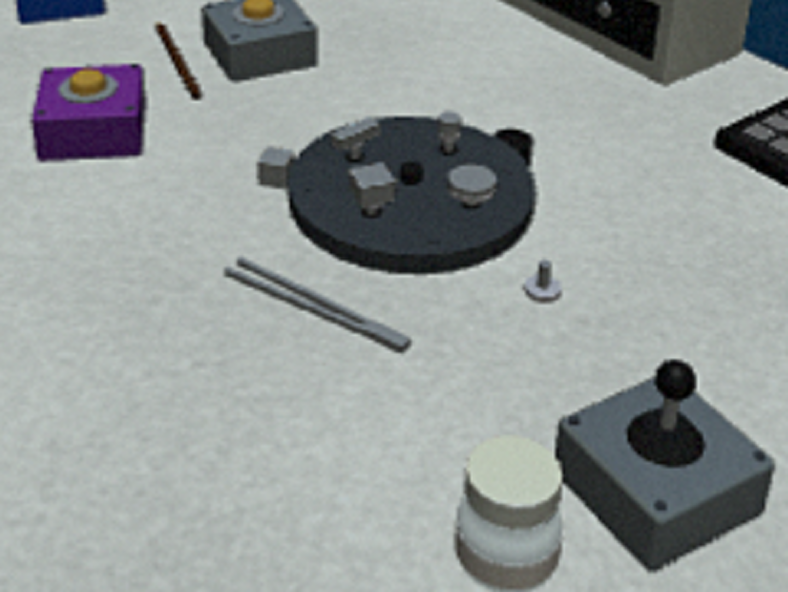

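The grey-housed dome is at top px (200,168) and side px (229,168). The look-alike is purple-housed at top (211,224), side (177,188). The grey one fits: it has a grey housing, and the pencil lies on its robot side. Both crops confirm this. On the carousel in the top view: disc (302,178), square (293,197), small (283,168), oblong (273,187).

Run:
```python
from h import *
np.set_printoptions(precision=1,suppress=True)
im=cv2.cvtColor(get_image("top"),cv2.COLOR_RGB2GRAY).astype(float)
rgb=get_image("top").astype(float)
# carousel
n,l,st,c=cv2.connectedComponentsWithStats((im<80).astype(np.uint8))
bg=np.median(im);print("bg",bg)
m=((im<0.62*bg)).astype(np.uint8);n,l,st,c=cv2.connectedComponentsWithStats(m)
i=1+np.argmax(st[1:,4]);cnt=cv2.findContours((l==i).astype(np.uint8),0,2)[0][0]
(cc,rr)=cv2.minEnclosingCircle(cnt);el=cv2.fitEllipse(cnt);print(st[i],cc,rr,el)
C=atz("top",el[0],38);print("carousel",C)
def blob(uv,r=9):
    x,y=np.mgrid[0:384,0:512][::-1];w=np.hypot(x-uv[0],y-uv[1])<r
    lo=np.percentile(im[w],25);wt=np.where(w,np.clip(im-lo-12,0,None),0);return np.array([(wt*x).sum(),(wt*y).sum()])/wt.sum()
for k,uv,sc,h in(("disc",(302,177.5),(472,182),57),("square",(293,196.6),(373,172),67),("small",(282.6,168),(449,117),63),("oblong",(273,187.3),(356,129),61)):
    b=blob(uv);s=(150+sc[0]/3.28,165+sc[1]/3.28);t=tri(b,s);P=atz("top",b,h);d=P-C
    print(k,b,"tri",t,"atz",P,"r,ang",np.hypot(*d[:2]),np.degrees(np.arctan2(d[1],d[0])),"side at z",atz("side",s,h))
x,y=np.mgrid[0:384,0:512][::-1];w=np.hypot(x-200,y-168)<9
wt=np.where(w,np.clip(rgb[...,0]-rgb[...,2]-15,0,None),0);b=np.array([(wt*x).sum(),(wt*y).sum()])/wt.sum()
s=(150+258/3.28,165+9/3.28);print("dome",b,"tri",tri(b,s),atz("top",b,53),atz("side",s,53))
print("puck",atz("top",(175+377/3.594,140+33/3.594),10),"joy",atz("top",(371,196),40))
```

```text
bg 110.0
[    0     0   512   384 49371] (255.5, 191.5) 319.30010986328125 ((373.619140625, 268.681640625), (401.3581237792969, 733.8716430664062), 111.05957794189453)
carousel [ 272.7 -273.8   38. ]
disc [301.1 176.6] tri [564.1 -48.4  51.8] atz [563.4 -47.8  57. ] r,ang 368.23877945144415 37.861665781012896 side at z [559.  -54.2  57. ]
square [292.  195.7] tri [504.1 -18.   66.3] atz [503.5 -17.5  67. ] r,ang 344.899212553229 47.99630407170483 side at z [504.1 -19.2  67. ]
small [281.8 166.9] tri [594.1  12.1  61.8] atz [593.6  12.5  63. ] r,ang 430.0542518644353 41.72812571381626 side at z [593.1  10.4  63. ]
oblong [272.3 186.6] tri [534.   41.9  58.3] atz [532.9  42.6  61. ] r,ang 409.67678583466665 50.567262913677794 side at z [532.4  38.   61. ]
dome [199.4 167.1] tri [598.7 270.9  41.3] [596.8 269.6  53. ] [586.7 250.4  53. ]
puck [657.8  14.9  10. ] joy [ 501.5 -270.3   40. ]
```

Run:
```python
from h import *
np.set_printoptions(precision=1,suppress=True)
im=get_image("side");cv2.imwrite("pics/dome.png",cv2.resize(im[145:205,190:270,::-1],None,fx=8,fy=8,interpolation=cv2.INTER_CUBIC))
for z in(42,54.5): print(proj("side",(597,270,z)),(proj("side",(597,270,z))-(190,145))*8+3.5)
f=im.astype(float);x,y=np.mgrid[0:384,0:512][::-1];w=np.hypot(x-229,y-167)<12
wt=np.where(w,np.clip(f[...,0]-f[...,2]-40,0,None),0);b=np.array([(wt*x).sum(),(wt*y).sum()])/wt.sum();print(b,tri((199.4,167.1),b))
```

```text
[228.1 167.8] [308.5 186. ]
[228.  163.8] [307.4 153.8]
[227.9 166. ] [597.1 270.4  47.5]
```

View pics/dome.png

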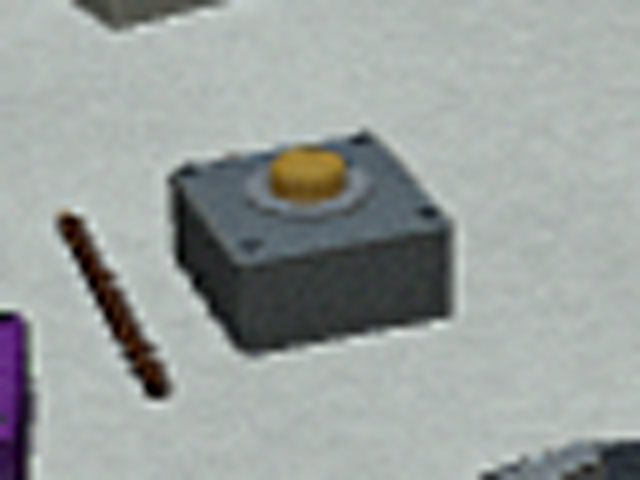

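```bash
cat >> h.py <<'E'
from scipy.spatial.transform import Rotation as Ro
def go(P):
    s=sense();R=Ro.from_euler("xyz",s["tcp_rot"]).as_matrix();return R.T@(np.array(P)-s["eef_pos"])/1000
E
python3 -c "
from h import *
s=sense();print(s['t'],s['tcp_rot'],go((597,270,90)))"
```

```text
0.95 [-3.14154832e+00 -2.74026604e-05  2.76181311e+00] [-0.45434684 -0.1778989   0.13563661]
```

Request:
drive_tool(targets=[{"dp":[-0.0284,-0.0111,0],"rot":[0,0,0],"gripper":-1},{"dp":[-0.0284,-0.0111,0],"rot":[0,0,0],"gripper":-1},{"dp":[-0.0284,-0.0111,0],"rot":[0,0,0],"gripper":-1},{"dp":[-0.0284,-0.0111,0],"rot":[0,0,0],"gripper":-1},{"dp":[-0.0284,-0.0111,0],"rot":[0,0,0],"gripper":-1},{"dp":[-0.0284,-0.0111,0],"rot":[0,0,0],"gripper":-1},{"dp":[-0.0284,-0.0111,0],"rot":[0,0,0],"gripper":-1},{"dp":[-0.0284,-0.0111,0],"rot":[0,0,0],"gripper":-1},{"dp":[-0.0284,-0.0111,0],"rot":[0,0,0],"gripper":-1},{"dp":[-0.0284,-0.0111,0],"rot":[0,0,0],"gripper":-1},{"dp":[-0.0284,-0.0111,0],"rot":[0,0,0],"gripper":-1},{"dp":[-0.0284,-0.0111,0],"rot":[0,0,0],"gripper":-1},{"dp":[-0.0284,-0.0111,0],"rot":[0,0,0],"gripper":-1},{"dp":[-0.0284,-0.0111,0],"rot":[0,0,0],"gripper":-1},{"dp":[-0.0284,-0.0111,0],"rot":[0,0,0],"gripper":-1},{"dp":[-0.0284,-0.0111,0],"rot":[0,0,0],"gripper":-1},{"dp":[0,0,0.034],"rot":[0,0,0],"gripper":-1},{"dp":[0,0,0.034],"rot":[0,0,0],"gripper":-1},{"dp":[0,0,0.034],"rot":[0,0,0],"gripper":-1},{"dp":[0,0,0.034],"rot":[0,0,0],"gripper":-1}])

```text
t: 2.62
eef_pos: [597.5, 269.9, 88.6]
tcp_rot: [3.141, 0.001, 2.761]
ft_force: [0.5, 0.3, -0.2]
opening: 0.6
finger_force: 0.0
```

Request:
drive_tool(targets=[{"dp":[0,0,0.006],"rot":[0,0,0],"gripper":-1},{"dp":[0,0,0.006],"rot":[0,0,0],"gripper":-1},{"dp":[0,0,0.005],"rot":[0,0,0],"gripper":-1},{"dp":[0,0,0.004],"rot":[0,0,0],"gripper":-1},{"dp":[0,0,0.001],"rot":[0,0,0],"gripper":-1},{"dp":[0,0,0.001],"rot":[0,0,0],"gripper":-1},{"dp":[0,0,0.001],"rot":[0,0,0],"gripper":-1},{"dp":[0,0,0.001],"rot":[0,0,0],"gripper":-1},{"dp":[0,0,0],"rot":[0,0,0],"gripper":-1},{"dp":[0,0,0],"rot":[0,0,0],"gripper":-1}])

```text
t: 3.45
eef_pos: [597.6, 270.4, 65.3]
tcp_rot: [3.141, 0.001, 2.762]
ft_force: [0.3, 0.2, 0.9]
opening: 0.4
finger_force: 0.5
```

Request:
drive_tool(targets=[{"dp":[0,0,0.001],"rot":[0,0,0],"gripper":-1},{"dp":[0,0,0.001],"rot":[0,0,0],"gripper":-1},{"dp":[0,0,0.001],"rot":[0,0,0],"gripper":-1},{"dp":[0,0,0],"rot":[0,0,0],"gripper":-1},{"dp":[0,0,0],"rot":[0,0,0],"gripper":-1}])

```text
t: 3.87
eef_pos: [597.7, 270.4, 62.2]
tcp_rot: [3.141, 0.001, 2.762]
ft_force: [1.1, 1.2, 3.8]
opening: 0.5
finger_force: 1.8
```

Request:
drive_tool(targets=[{"dp":[0,0,-0.02],"rot":[0,0,0],"gripper":-1},{"dp":[0,0,-0.02],"rot":[0,0,0],"gripper":-1},{"dp":[-0.00615,-0.022,0],"rot":[0,0,0],"gripper":-1},{"dp":[-0.00615,-0.022,0],"rot":[0,0,0],"gripper":-1},{"dp":[-0.00615,-0.022,0],"rot":[0,0,0],"gripper":-1},{"dp":[-0.00615,-0.022,0],"rot":[0,0,0],"gripper":-1},{"dp":[-0.00615,-0.022,0],"rot":[0,0,0],"gripper":-1},{"dp":[-0.00615,-0.022,0],"rot":[0,0,0],"gripper":-1},{"dp":[-0.00615,-0.022,0],"rot":[0,0,0],"gripper":-1},{"dp":[-0.00615,-0.022,0],"rot":[0,0,0],"gripper":-1},{"dp":[-0.00615,-0.022,0],"rot":[0,0,0],"gripper":-1},{"dp":[-0.00615,-0.022,0],"rot":[0,0,0],"gripper":-1},{"dp":[-0.00615,-0.022,0],"rot":[0,0,0],"gripper":-1},{"dp":[-0.00615,-0.022,0],"rot":[0,0,0],"gripper":-1},{"dp":[-0.00615,-0.022,0],"rot":[0,0,0],"gripper":-1},{"dp":[-0.00615,-0.022,0],"rot":[0,0,0],"gripper":-1},{"dp":[0,0,0],"rot":[0,0,0],"gripper":-1},{"dp":[0,0,0.01],"rot":[0,0,0],"gripper":-1},{"dp":[0,0,0.01],"rot":[0,0,0],"gripper":-1},{"dp":[0,0,0],"rot":[0,0,0],"gripper":-1}])

```text
t: 5.53
eef_pos: [560.6, -46.5, 78.1]
tcp_rot: [-3.141, -0.006, 2.763]
ft_force: [-1.6, 0.5, -0.7]
opening: 0.7
finger_force: 0.0
```

Run:
```python
from h import *
s=sense();print(s["eef_pos"],go((563.4,-47.6,80)),s["ft_force"])
a=get_image("side")[180:260,220:340,::-1];b=get_image("top")[150:220,245:320,::-1]
f=lambda i:cv2.resize(i,(400,int(400*i.shape[0]/i.shape[1])),interpolation=cv2.INTER_CUBIC)
a,b=f(a),f(b);h=max(len(a),len(b));o=np.zeros((h,800,3),np.uint8);o[:len(a),:400]=a;o[:len(b),400:]=b;cv2.imwrite("pics/disc.png",o)
```

```text
[560.64952745 -46.5207767   78.05057593] [-2.94326913e-03  1.28715118e-05 -1.96648863e-03] [-1.55368557  0.48129681 -0.73474772]
```

View pics/disc.png

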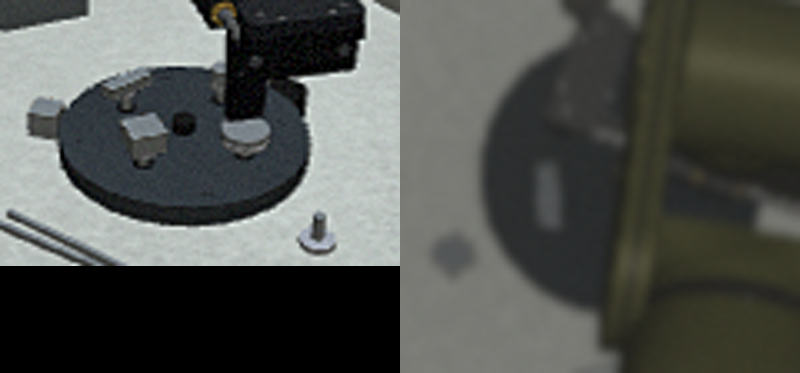

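The picture shows the fingertips above the disc stub, side crop (245,120), with the other stubs clear. I'll press down slowly.

Request:
drive_tool(targets=[{"dp":[-0.001,0,0.003],"rot":[0,0,0],"gripper":-1},{"dp":[-0.001,0,0.002],"rot":[0,0,0],"gripper":-1},{"dp":[0,0,0.001],"rot":[0,0,0],"gripper":-1},{"dp":[0,0,0.001],"rot":[0,0,0],"gripper":-1},{"dp":[0,0,0.001],"rot":[0,0,0],"gripper":-1},{"dp":[0,0,0.001],"rot":[0,0,0],"gripper":-1},{"dp":[0,0,0.001],"rot":[0,0,0],"gripper":-1},{"dp":[0,0,0.001],"rot":[0,0,0],"gripper":-1},{"dp":[0,0,0.001],"rot":[0,0,0],"gripper":-1},{"dp":[0,0,0.001],"rot":[0,0,0],"gripper":-1},{"dp":[0,0,0.001],"rot":[0,0,0],"gripper":-1},{"dp":[0,0,0.001],"rot":[0,0,0],"gripper":-1},{"dp":[0,0,0.001],"rot":[0,0,0],"gripper":-1},{"dp":[0,0,0.001],"rot":[0,0,0],"gripper":-1}])

```text
t: 6.8
eef_pos: [564.9, -48.5, 64.8]
tcp_rot: [-3.142, 0.0, 2.762]
ft_force: [-1.8, 0.1, 4.5]
opening: 0.3
finger_force: 2.0
```

Request:
drive_tool(targets=[{"dp":[0,0,0.001],"rot":[0,0,0],"gripper":-1},{"dp":[0,0,0.001],"rot":[0,0,0],"gripper":-1},{"dp":[0,0,0.001],"rot":[0,0,0],"gripper":-1},{"dp":[0,0,0.001],"rot":[0,0,0],"gripper":-1},{"dp":[0,0,0.001],"rot":[0,0,0],"gripper":-1},{"dp":[0,0,0],"rot":[0,0,0],"gripper":-1}])

```text
t: 7.3
eef_pos: [564.8, -48.5, 59.4]
tcp_rot: [-3.142, 0.0, 2.762]
ft_force: [-0.9, -0.2, 2.3]
opening: 0.4
finger_force: 1.2
```

Request:
drive_tool(targets=[{"dp":[0,0,0.0005],"rot":[0,0,0],"gripper":-1},{"dp":[0,0,0.0005],"rot":[0,0,0],"gripper":-1},{"dp":[0,0,0],"rot":[0,0,0],"gripper":-1}])

```text
t: 7.55
eef_pos: [564.9, -48.5, 59.2]
tcp_rot: [-3.141, -0.0, 2.762]
ft_force: [-3.3, 0.5, 6.7]
opening: 0.4
finger_force: 3.4
```

Request:
drive_tool(targets=[{"dp":[0,0,-0.005],"rot":[0,0,0],"gripper":-1},{"dp":[0,0,-0.02],"rot":[0,0,0],"gripper":-1},{"dp":[0,0,-0.02],"rot":[0,0,0],"gripper":-1},{"dp":[0.0114,0.001,0],"rot":[0,0,0],"gripper":-1},{"dp":[0.0114,0.001,0],"rot":[0,0,0],"gripper":-1},{"dp":[0.0114,0.001,0],"rot":[0,0,0],"gripper":-1},{"dp":[0.0114,0.001,0],"rot":[0,0,0],"gripper":-1},{"dp":[0.0114,0.001,0],"rot":[0,0,0],"gripper":-1},{"dp":[0.0114,0.001,0],"rot":[0,0,0],"gripper":-1},{"dp":[0,0,0.01],"rot":[0,0,0],"gripper":-1},{"dp":[0,0,0.004],"rot":[0,0,0],"gripper":-1},{"dp":[0,0,0],"rot":[0,0,0],"gripper":-1},{"dp":[0,0,0],"rot":[0,0,0],"gripper":-1}])

```text
t: 8.63
eef_pos: [503.4, -17.6, 89.0]
tcp_rot: [-3.141, -0.001, 2.762]
ft_force: [-0.1, -0.2, 0.4]
opening: 0.3
finger_force: 0.0
```

Run:
```python
from h import *
s=sense();print(s["eef_pos"],go((503.4,-17.5,85)),s["ft_force"])
a=get_image("side")[180:260,220:340,::-1]
cv2.imwrite("pics/sq.png",cv2.resize(a,(780,520),interpolation=cv2.INTER_CUBIC))
```

```text
[503.38709329 -17.62121208  89.02496158] [2.92454504e-05 1.18603009e-04 4.02495375e-03] [-0.05896392 -0.19087218  0.42074249]
```

View pics/sq.png

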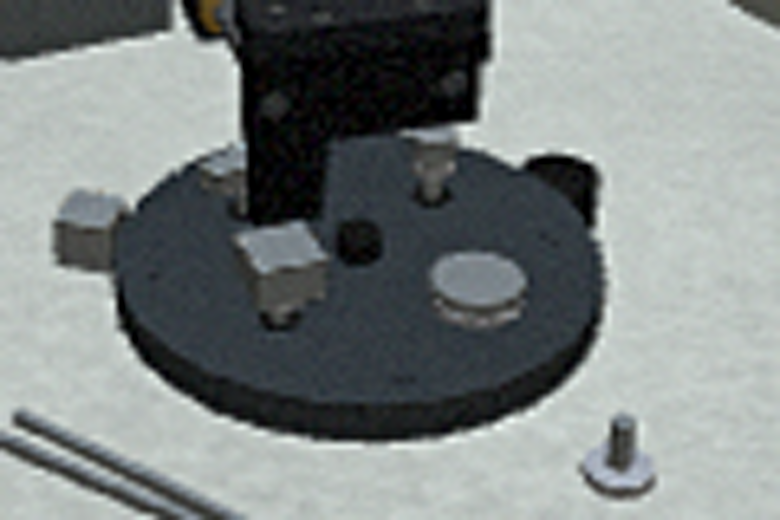

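The disc (478,285) now sits flush on the plate, and the fingertips hang above the square block (282,245). I'll press the square next.

Request:
drive_tool(targets=[{"dp":[0,0,0.004],"rot":[0,0,0],"gripper":-1},{"dp":[0,0,0.002],"rot":[0,0,0],"gripper":-1},{"dp":[0,0,0.001],"rot":[0,0,0],"gripper":-1},{"dp":[0,0,0.001],"rot":[0,0,0],"gripper":-1},{"dp":[0,0,0.001],"rot":[0,0,0],"gripper":-1},{"dp":[0,0,0.001],"rot":[0,0,0],"gripper":-1},{"dp":[0,0,0.001],"rot":[0,0,0],"gripper":-1},{"dp":[0,0,0.001],"rot":[0,0,0],"gripper":-1},{"dp":[0,0,0.001],"rot":[0,0,0],"gripper":-1},{"dp":[0,0,0.001],"rot":[0,0,0],"gripper":-1},{"dp":[0,0,0.001],"rot":[0,0,0],"gripper":-1},{"dp":[0,0,0.001],"rot":[0,0,0],"gripper":-1},{"dp":[0,0,0.001],"rot":[0,0,0],"gripper":-1},{"dp":[0,0,0.001],"rot":[0,0,0],"gripper":-1},{"dp":[0,0,0.001],"rot":[0,0,0],"gripper":-1},{"dp":[0,0,0.0005],"rot":[0,0,0],"gripper":-1},{"dp":[0,0,0],"rot":[0,0,0],"gripper":-1}])

```text
t: 10.1
eef_pos: [503.6, -17.6, 70.0]
tcp_rot: [3.142, 0.0, 2.762]
ft_force: [-1.0, -0.5, 2.6]
opening: 0.5
finger_force: 1.3
```

Request:
drive_tool(targets=[{"dp":[0,0,0.0005],"rot":[0,0,0],"gripper":-1},{"dp":[0,0,0.0005],"rot":[0,0,0],"gripper":-1},{"dp":[0,0,0.0005],"rot":[0,0,0],"gripper":-1},{"dp":[0,0,0],"rot":[0,0,0],"gripper":-1}])

```text
t: 10.43
eef_pos: [503.6, -17.6, 69.2]
tcp_rot: [-3.142, -0.0, 2.762]
ft_force: [-2.1, -0.9, 7.6]
opening: 0.6
finger_force: 3.4
```

Request:
drive_tool(targets=[{"dp":[0,0,-0.005],"rot":[0,0,0],"gripper":-1},{"dp":[0,0,-0.015],"rot":[0,0,0],"gripper":-1},{"dp":[0,0,-0.015],"rot":[0,0,0],"gripper":-1},{"dp":[-0.00904,0.00766,0],"rot":[0,0,0],"gripper":-1},{"dp":[-0.00904,0.00766,0],"rot":[0,0,0],"gripper":-1},{"dp":[-0.00904,0.00766,0],"rot":[0,0,0],"gripper":-1},{"dp":[-0.00904,0.00766,0],"rot":[0,0,0],"gripper":-1},{"dp":[-0.00904,0.00766,0],"rot":[0,0,0],"gripper":-1},{"dp":[-0.00904,0.00766,0],"rot":[0,0,0],"gripper":-1},{"dp":[-0.00904,0.00766,0],"rot":[0,0,0],"gripper":-1},{"dp":[-0.00904,0.00766,0],"rot":[0,0,0],"gripper":-1},{"dp":[0,0,0.01],"rot":[0,0,0],"gripper":-1},{"dp":[0,0,0.007],"rot":[0,0,0],"gripper":-1},{"dp":[0,0,0],"rot":[0,0,0],"gripper":-1},{"dp":[0,0,0],"rot":[0,0,0],"gripper":-1}])

```text
t: 11.68
eef_pos: [591.7, 12.5, 84.9]
tcp_rot: [-3.14, -0.003, 2.762]
ft_force: [0.5, 0.1, -0.1]
opening: 0.3
finger_force: 0.0
```

Run:
```python
from h import *
s=sense();print(s["eef_pos"],go((593.5,12.5,80)),s["ft_force"])
a=get_image("side")[180:260,220:340,::-1]
cv2.imwrite("pics/sm.png",cv2.resize(a,(780,520),interpolation=cv2.INTER_CUBIC))
```

```text
[591.72358537  12.50617705  84.85170175] [-0.00166763  0.00065851  0.00484562] [ 0.54335048  0.05866864 -0.10766711]
```

View pics/sm.png

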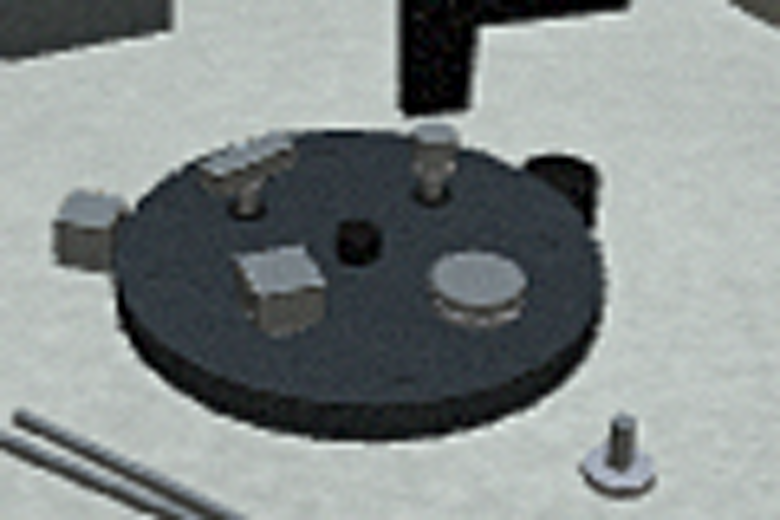

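The square (285,290) and disc (478,285) are flush, the oblong still stands proud, and the fingertips (435,105) are over the small stub (435,135). I'll press it now.

Request:
drive_tool(targets=[{"dp":[0,0,0.004],"rot":[0,0,0],"gripper":-1},{"dp":[0,0,0.002],"rot":[0,0,0],"gripper":-1},{"dp":[0,0,0.001],"rot":[0,0,0],"gripper":-1},{"dp":[0,0,0.001],"rot":[0,0,0],"gripper":-1},{"dp":[0,0,0.001],"rot":[0,0,0],"gripper":-1},{"dp":[0,0,0.001],"rot":[0,0,0],"gripper":-1},{"dp":[0,0,0.001],"rot":[0,0,0],"gripper":-1},{"dp":[0,0,0.001],"rot":[0,0,0],"gripper":-1},{"dp":[0,0,0.001],"rot":[0,0,0],"gripper":-1},{"dp":[0,0,0.001],"rot":[0,0,0],"gripper":-1},{"dp":[0,0,0.001],"rot":[0,0,0],"gripper":-1},{"dp":[0,0,0.001],"rot":[0,0,0],"gripper":-1},{"dp":[0,0,0.001],"rot":[0,0,0],"gripper":-1},{"dp":[0,0,0.001],"rot":[0,0,0],"gripper":-1},{"dp":[0,0,0.001],"rot":[0,0,0],"gripper":-1},{"dp":[0,0,0.0005],"rot":[0,0,0],"gripper":-1},{"dp":[0,0,0],"rot":[0,0,0],"gripper":-1}])

```text
t: 13.15
eef_pos: [593.5, 12.6, 67.0]
tcp_rot: [3.141, 0.0, 2.762]
ft_force: [-0.4, 0.0, 2.6]
opening: 0.4
finger_force: 1.3
```

Request:
drive_tool(targets=[{"dp":[0,0,0.001],"rot":[0,0,0],"gripper":-1},{"dp":[0,0,0.001],"rot":[0,0,0],"gripper":-1},{"dp":[0,0,0.0005],"rot":[0,0,0],"gripper":-1},{"dp":[0,0,0.0005],"rot":[0,0,0],"gripper":-1},{"dp":[0,0,0],"rot":[0,0,0],"gripper":-1},{"dp":[0,0,0],"rot":[0,0,0],"gripper":-1}])

```text
t: 13.65
eef_pos: [593.6, 12.6, 65.2]
tcp_rot: [-3.142, 0.0, 2.762]
ft_force: [-4.5, -0.3, 9.8]
opening: 0.1
finger_force: 4.5
```

At the stop (65.2 mm, 9.8 N). I'll retreat and check.

Request:
drive_tool(targets=[{"dp":[0,0,-0.005],"rot":[0,0,0],"gripper":-1},{"dp":[0,0,-0.02],"rot":[0,0,0],"gripper":-1},{"dp":[0,0,-0.03],"rot":[0,0,0],"gripper":-1},{"dp":[0,0,-0.03],"rot":[0,0,0],"gripper":-1},{"dp":[0,0,-0.02],"rot":[0,0,0],"gripper":-1},{"dp":[0,0,0],"rot":[0,0,0],"gripper":-1},{"dp":[0,0,0],"rot":[0,0,0],"gripper":-1},{"dp":[0,0,0],"rot":[0,0,0],"gripper":-1}])

```text
t: 14.32
eef_pos: [592.5, 12.7, 167.4]
tcp_rot: [-3.141, -0.002, 2.762]
ft_force: [-1.0, 0.5, 1.0]
opening: 0.4
finger_force: 0.0
```

Run:
```python
from h import *
a=get_image("side")[180:260,220:340,::-1]
cv2.imwrite("pics/end.png",cv2.resize(a,(780,520),interpolation=cv2.INTER_CUBIC))
```

```text
(no output)
```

View pics/end.png

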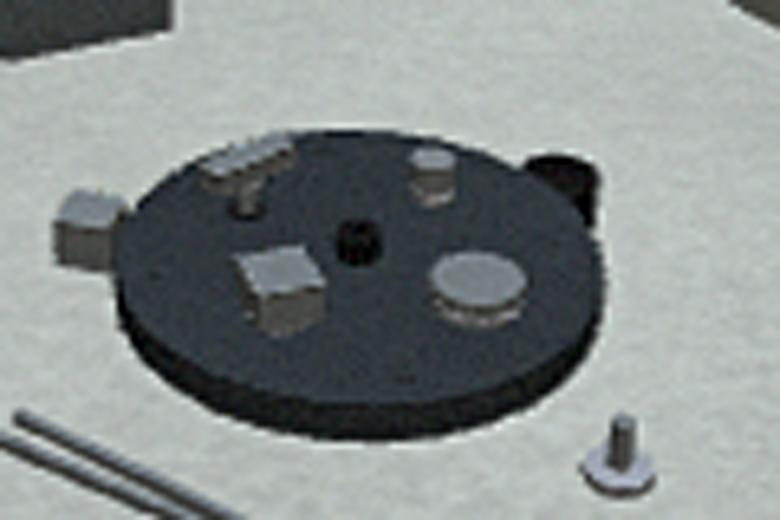

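The small stub (433,178), square (285,290) and disc (478,285) are all flush. The oblong (248,170) is still proud and the fingers are clear.

```bash
python3 -c "
from station import workorder
print(workorder.finish_job())"
```

```text
the job is handed in; nothing more can be done
None
```

I touched the grey-housed earthing dome, pressed the disc, square and small round stubs home in that order, left the oblong proud with the fingers clear, and handed the job in; no verdict came back.

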